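# Slide the ball caddy up the rack ramp to its stop

### The job

Lift the wooden two-ball caddy by its black grip, set it on the lower part of the sloping ramp between the rails, then slide it up, without lifting it off the ramp, until it is fully home against the padded stop. Press it there for a moment with about 7 N on top of the sliding drag (never more than 20 N on the stop), then let go. Leave it resting against the stop with both balls in it, and do not disturb the chalk, tumbler and dart.

Things in the scene. Friction and masses are not known exactly. Their poses are not given: they have to be found in the camera images.
- ramp: Fixed dark wooden ramp, green floor, pale side rails. Origin on the counter under its middle, axes upright: x points horizontally to the high end. Slope 0.14 rad (8 degrees). Floor 400 mm long from foot to stop, 8 mm above the counter at the foot. The channel between the rails is 86 mm wide; the rails are 14 mm high, 10 mm thick and begin 30 mm up from the foot.
- stop: Brass stop across the ramp's top, 38 mm high, 106 mm wide. Origin at the foot of its padded face, mid-ramp, on the ramp floor. Its axes follow the slope: x up the slope (into the stop), y across, z square out of the ramp floor. The floor runs from x = 0 down to x = -0.400. A caddy that is home has its origin at x = -0.085.
- tray: The caddy: pale wooden tray 170 mm long (x), 76 mm wide (y), walls 32 mm high; both ends alike, either may lead. Origin: centre of its underside, z up. Two loose balls lie in it (tops 63 mm above the underside). 0.28 to 0.46 kg without balls. Friction keeps it where it is left on the ramp. Sliding it up takes several newtons, not known beforehand (friction and weight vary).
- tray_grip (a point): Where to hold the caddy: black upright plate in its middle, 26 mm along x, 16 mm thick in y, from the floor to 105 mm above the underside. This point is on the plate, 88 mm above the underside; take it from above, fingers closing along the caddy's y.
- stop_pad (a point): Middle of the black rubber pad on the stop's face, 17 mm above the ramp floor. The pad is hard (yields about 1 mm at 20 N). The caddy counts as pressed home from 2 N on the pad; it must never take over 20 N. The stop is felt as a rise above the sliding drag; once it stops, much of that drag can also pass to the pad.
- ball_red_center (a point): Centre of the red pool ball, 57 mm diameter, 0.17 kg, lying loose in one cell of the caddy, 49 mm from the middle along x.
- ball_yellow_center (a point): Centre of the yellow pool ball, 57 mm diameter, 0.17 kg, lying loose in the other cell of the caddy.
- chalk: Bystander: blue cue chalk, 24 x 24 x 22 mm, loose, beside the ramp. Origin at the centre of its underside.
- tumbler: Bystander: open green glass tumbler, 72 mm wide, 90 mm high, loose, beside the ramp. Origin at the centre of its underside.
- dart: Bystander: dart about 130 mm long with red flights, loose, lying along its x axis on the counter on the robot's side of the ramp, up to 24 mm high. Origin on the counter under the barrel.
Not all that is in view belongs to the job. Several things have the shape of the tray; the one meant has the colours described above.

How it is judged:
By the outcome, as a careful person would: the job done as asked, in the order asked, and still so for the second after the job is handed in, with the robot touching nothing.
It also fails if it takes over 66 s, if anything falls off the work surface, if the arm or the gripper's body presses on something with over 40 N, if the wrist force passes 120 N, or if a joint passes its speed limit or range.

### The arm

A 6-joint arm with a two-finger parallel gripper is mounted at the origin on the work surface. World frame = base frame: x ahead of the robot, y to its left, z up, the work surface at z = 0. Lengths are in mm, angles in rad, forces in N, time in s.
With the tool pointing down it reaches from about 325 to 775 mm from the base axis. Payload 9.3 kg.
Tool frame: the origin (TCP) lies midway between the tips of the shut fingers; the grasp point (between the pads) lies 19 mm behind it; z points along the fingers, y is the direction in which the jaws open and shut (so a half turn about z gives the same grasp; the last joint's range is limited). The gripper opens to 85 mm and grips with 20 to 120 N. Pads are 22 mm wide; open, the fingers measure 114 mm over their backs; the gripper's body (76 mm by 85 mm) begins 54 mm behind the grasp point. The pads swing forward as they close: fully open they stand 13 mm farther back than shut.
Start: joints at [-1.311, 0.259, 0.021, 1.334, 0, 1.418], TCP at [220.64, -503.8, 195.379] pointing down, gripper open.
Joint ranges: [-3.04, 3.04], [-0.91, 1.82], [-1.04, 1.36], [-1.92, 1.95], [-1.52, 1.45], [-3.14, 3.14]. Speed limits (rad/s): [2.22, 2.22, 2.79, 3.14, 3.14, 3.14].

### API

Orientations are given as a rotation vector (axis times angle).
In Python, from plant import manip gives the robot as it stands. The module is installed in compiled form; this text tells all that it offers.
- The arm moves only by the shell command python3 -m creep 'ROWS' [OPENING] [FORCE]. ROWS is JSON, a list of rows, each a list of 6 numbers: the shift along the tool's x, y, z as a fraction of full scale, then the turn, a rotation vector about the tool's x, y, z as a fraction of full scale. A call has 1 to 5 rows; each row is the pose to reach, as a shift and turn from the pose commanded when the call began, along the tool's axes at that moment; what a row does not reach only later rows make up. Full scale, the value 1, is 1 m for a shift and 60 degrees for a turn. A row lasts 1/10 s, in which the tool goes at most 50 mm and 8.59 degrees, less where a joint would pass 70% of its speed; a pose out of reach is approached as far as the arm can. A call with a number of a shift or a turn outside -1 to 1 is refused whole. A call with a gripper value outside its range is refused whole. OPENING is the opening, from -1 (shut) to 1 (fully open), set as the call begins (- or left out, the last holds). The fingers move at their own pace and stop on an object; FORCE is the grip in N (left out, the last holds). Time passes only in rows, so rows that repeat a pose let the fingers close. It gives the time, the measured TCP pose, the force and the opening at its end, in the units of the state.
- manip.observe(): the state, without advancing time (a new reading comes with each control period).
- manip.read_camera(name): name is "side" or "top"; returns (picture, depth): 384x512x3 uint8, red, green, blue; 384x512 float32, mm along the optical axis (not along the pixel's ray), 0 where there is no reading.
- manip.camera_info(name): a dict with "fov_y" (degrees; the focal length in pixels is half the picture's height over the tangent of half this angle, whatever the lens; pixels are square), "cx", "cy" (the principal point, pixels), "eye" and "attitude" of the camera in the world. Camera axes: x right, y down, z forward; pixel columns grow to the right and rows downward; lengths in mm; the calibration is good to about 2 mm. A picture is of the moment at which its call begins. camera_info takes no time and is no camera call.
- manip.close_job(): hands the job in, once; it reports no verdict.
The state is a dict: "clock": time; "joints": joint angles; "dq": joint speeds; "joint_efforts": joint torques, N m; "eef_pos": TCP position; "orientation": TCP orientation; "ft_force": force on the tool from outside, world axes, zero at the start; "ft_torque": the same for the moment, N m; "grip_width": finger opening in mm.
Only numpy, scipy, OpenCV 4.12 (cv2) and the standard library are available. Lean on these libraries where they do the work, as an engineer would, in place of code of your own. Each camera call takes 0.05 s, during which the arm holds its last target.

## Working session

There is one attempt and no reset: what is moved stays moved. The work goes in short steps, Python scripts to look and compute and a shell command to move; the robot and the scene stay as the last step left them, time stands still between calls to the robot, and variables do not carry over. Pictures are saved under pics/ and viewed, and the job is handed in when it is done.

```bash
mkdir -p pics && ls && python3 - <<'E'
from plant import manip
import cv2
print(manip.observe())
for n in("side","top"):
    print(manip.camera_info(n))
    p,d=manip.read_camera(n)
    cv2.imwrite(f"pics/{n}0.png",p[:,:,::-1])
    import numpy as np; np.savez(f"{n}0.npz",p=p,d=d)
E
```

```text
pics
{'clock': 0.0, 'joints': array([-1.31062086e+00,  2.59160450e-01,  2.07331208e-02,  1.33370702e+00,
       -1.82819410e-05,  1.41819268e+00]), 'dq': array([ 9.34078023e-04, -6.93866227e-05,  2.21191470e-03, -1.98326054e-04,
       -7.82639138e-04, -5.29379114e-04]), 'joint_efforts': array([-6.32147203e-04, -5.55638337e+01,  3.44537544e+01,  1.35533253e-02,
       -1.91142699e-04,  4.04977555e-06]), 'eef_pos': array([ 220.53384219, -503.47028278,  194.7721808 ]), 'orientation': array([-3.07361240e+00, -6.43524905e-01,  1.41605939e-04]), 'ft_force': array([1.00053582, 0.41210638, 0.42273261]), 'ft_torque': array([-0.02743087, -0.031954  ,  0.00425496]), 'grip_width': 85.39143953441462}
{'fov_y': 43.17734063447796, 'cx': 248.61699035780546, 'cy': 195.18664651229113, 'eye': array([-398.71715341, 1049.65375423,  857.78130033]), 'attitude': array([-0.90809991,  2.26606598, -1.26872606])}
{'fov_y': 52.97092423930763, 'cx': 256.733318479415, 'cy': 187.01344931319903, 'eye': array([ 413.55615897,  123.28266407, 1047.12334573]), 'attitude': array([-2.1474864 ,  2.17473643, -0.12133024])}
```

View pics/side0.png

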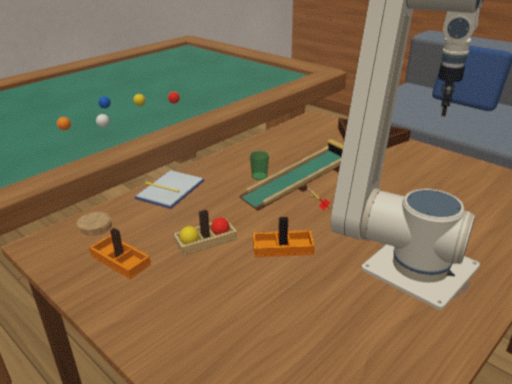

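View pics/top0.png

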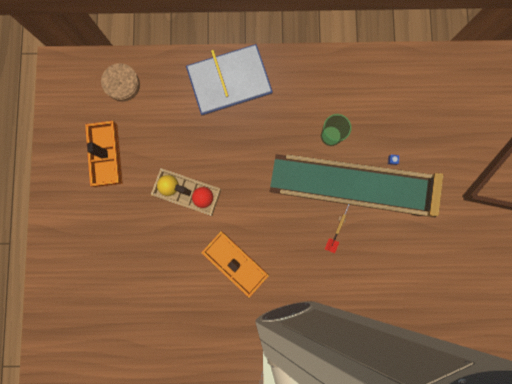

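The side view shows the pale caddy at about (205,235), orange decoys either side of it, and the ramp running from (245,195) to (340,150). In the top view the caddy is at about (186,191), with yellow at (167,185) and red at (202,197). The ramp's foot is near (277,175) and its brass stop is near (437,194). The tumbler is at (335,130), the chalk at (394,160) and the dart at (340,225).

```bash
cat > h.py <<'E'
import numpy as np, cv2
from scipy.spatial.transform import Rotation as R
from plant import manip
def cam(n):
    i=manip.camera_info(n); f=192/np.tan(np.radians(i['fov_y']/2))
    return f,i['cx'],i['cy'],np.array(i['eye']),R.from_rotvec(i['attitude']).as_matrix()
def ray(n,u,v):
    f,cx,cy,e,M=cam(n); u=np.asarray(u,float);v=np.asarray(v,float)
    return e,np.stack([(u-cx)/f,(v-cy)/f,np.ones_like(u)],-1)@M.T
def onz(n,u,v,z):
    e,d=ray(n,u,v); return e+d*((z-e[2])/d[...,2])[...,None]
def cloud(n,d):
    v,u=np.mgrid[:384,:512]; e,r=ray(n,u,v); return e+r*d[...,None]
def proj(n,P):
    f,cx,cy,e,M=cam(n); c=(np.asarray(P)-e)@M
    return np.stack([c[...,0]/c[...,2]*f+cx,c[...,1]/c[...,2]*f+cy],-1)
def tri(a,b):
    (e1,d1),(e2,d2)=ray('top',*a),ray('side',*b)
    A=np.stack([d1,-d2],1); t=np.linalg.lstsq(A,e2-e1,rcond=None)[0]
    p,q=e1+t[0]*d1,e2+t[1]*d2; return (p+q)/2,np.linalg.norm(p-q)
E
python3 - <<'E'
from h import *
np.set_printoptions(suppress=True,precision=1)
for n in("top","side"):
    z=np.load(n+"0.npz"); p,d=z['p'],z['d']; C=cloud(n,d)
    hsv=cv2.cvtColor(p,cv2.COLOR_RGB2HSV); H,S,V=[hsv[...,i].astype(int) for i in range(3)]
    M={'red':((H<6)|(H>174))&(S>180)&(V>90),'yel':(H>22)&(H<34)&(S>150)&(V>120),'green':(H>65)&(H<92)&(S>80),'blue':(H>105)&(H<130)&(S>120),'black':(V<45)&(d>0),
     'pale':(H>12)&(H<28)&(S>50)&(S<140)&(V>140)}
    for k,m in M.items():
        nn,l,s,c=cv2.connectedComponentsWithStats(m.astype(np.uint8))
        for i in range(1,nn):
            if s[i,4]>12:
                q=C[(l==i)&(d>0)]; 
                if len(q)==0: continue
                med=np.median(q,0)
                if abs(med[0])<900 and abs(med[1])<900 and -50<med[2]<300: print(n,k,s[i],c[i],"med",med,"zmax",np.percentile(q[:,2],98))
    t=C[300:,:][::40,::60] if n=='side' else C[:60][::20,::60]
    print(t[...,2])
E
```

```text
top red [192 187  21  20 318] [202.  196.8] med [503.6 266.1  55.9] zmax 64.56661001255385
top red [325 239  14  14 127] [331.5 245.4] med [375.2 -69.7  19.4] zmax 27.033893232422827
top yel [212  50  16  46  74] [219.2  72.2] med [852.6 225.5  21.5] zmax 24.711046828923557
top yel [158 178  17  14 130] [164.4 184.4] med [537.6 364.   60.4] zmax 64.4866180063071
top green [ 278  161  148   48 3367] [354.7 184.3] med [ 533.7 -134.6   39.6] zmax 63.23011771100528
top blue [390 155   9   9  37] [393.2 159.5] med [ 600.3 -240.6   22.1] zmax 24.696668624580784
top black [ 91 144  16  13 101] [ 98.3 151. ] med [625.1 533.8  71.4] zmax 103.70395557273048
top pale [152  58  19   6  41] [160.4  61.2] med [896.3 393.2   0.1] zmax 4.025262694074037
top pale [ 100   62   39   37 1032] [118.2  79.7] med [835.9 505.   23.6] zmax 27.705649467561432
top pale [218  72   7  21  21] [221.  82.] med [825.  220.3  21.2] zmax 23.754124814200328
top pale [170  79   6   7  14] [172.6  82.1] med [836.  360.8   0. ] zmax 3.978503248204716
top pale [178  79  12   9  32] [184.4  82.8] med [833.1 323.   -0.1] zm
[... 18886 characters left out ...]
 -0.1] zmax 2.6892747979823293
side pale [196 368   7   7  14] [199.4 371.1] med [177.4 636.8  -0.3] zmax 1.1891945948889726
side pale [350 368   5  11  14] [352.  372.6] med [-61.  414.5  -0.7] zmax 2.475954038394364
side pale [369 369   7  10  19] [372.1 373.9] med [-95.1 391.2   0.1] zmax 3.1422807343797614
side pale [393 371   6   5  13] [395.6 372.8] med [-128.4  354.5    0.4] zmax 3.5316001658520872
side pale [295 379   5   5  13] [297.2 380.5] med [  9.5 511.3   0.6] zmax 2.311984609721057
[[-752.7   -0.7    1.8   -2.8   -0.5    0.3   -3.1    0.1   -0.2]
 [-742.9 -381.2    0.2    0.4   -2.1   -1.5   -0.    -3.     1.9]
 [-697.8 -740.6 -758.4    1.1   -1.9    0.8   -0.7    2.5 -750.2]]
```

```bash
python3 - <<'E'
from h import *
np.set_printoptions(suppress=True,precision=2)
z=np.load("top0.npz"); p,d=z['p'],z['d']; C=cloud('top',d)
v,u=np.mgrid[:384,:512]
hsv=cv2.cvtColor(p,cv2.COLOR_RGB2HSV); H,S,V=[hsv[...,i].astype(int) for i in range(3)]
roi=(u>140)&(u<232)&(v>155)&(v<225)
# tray: everything above counter
m=roi&(C[...,2]>12)
print('tray px',m.sum())
rim=roi&(C[...,2]>24)&(C[...,2]<40)&(S<150)&(V>120)
P=onz('top',u[rim],v[rim],32)[:,:2].astype(np.float32)
r=cv2.minAreaRect(P); print('rim rect',r, cv2.boxPoints(r))
pl=roi&(C[...,2]>70)
q=C[pl]; print('plate',len(q),np.median(q,0),'V',np.median(V[pl]))
top=roi&(C[...,2]>95); Q=onz('top',u[top],v[top],105)[:,:2].astype(np.float32); print('plate top',len(Q),Q.mean(0),cv2.minAreaRect(Q))
z2=np.load("side0.npz"); C2=cloud('side',z2['d'])
m2=(C2[...,2]>95)&(C2[...,2]<112)&(abs(C2[...,0]-519)<40)&(abs(C2[...,1]-317)<40)
vv,uu=np.nonzero(m2); Q=onz('side',uu,vv,105); print('side plate top',len(uu),Q.mean(0))
# balls
for nm,m in (('red',((H<6)|(H>174))&(S>150)&(V>60)&roi),('yel',(H>20)&(H<36)&(S>140)&(V>90)&roi&(C[...,2]>38))):
    cs=max(cv2.findContours(m.astype(np.uint8),0,1)[0],key=cv2.contourArea); (c,rad)=cv2.minEnclosingCircle(cs)
    print(nm,c,rad,onz('top',c[0],c[1],34.5))
# ramp
roi=(u>268)&(u<450)&(v>148)&(v<222)
g=roi&(H>65)&(H<95)&(S>80)&(C[...,2]>5)
G=C[g]; A=np.c_[G[:,:2],np.ones(len(G))]
w=np.ones(len(G),bool)
for _ in range(5):
    c=np.linalg.lstsq(A[w],G[w,2],rcond=None)[0]; res=G[:,2]-A@c; w=abs(res)<5
print('plane',c,'slope',np.arctan(np.hypot(c[0],c[1])),'yaw grad',np.degrees(np.arctan2(c[1],c[0])),w.sum(),len(w))
E
python3 - <<'E'
import cv2,numpy as np
a=cv2.imread('pics/top0.png')[145:225,140:460]
cv2.imwrite('pics/crop1.png',cv2.resize(a,None,fx=2.5,fy=2.5,interpolation=2))
E
```

```text
tray px 1487
rim rect ((520.3687744140625, 315.085205078125), (170.6664581298828, 75.86257934570312), 70.47978973388672) [[456.1  247.33]
 [527.61 221.98]
 [584.63 382.84]
 [513.13 408.19]]
plate 112 [517.18 308.65 104.68] V 69.0
plate top 95 [515.39 314.99] ((520.2529296875, 300.420654296875), (213.20037841796875, 143.90750122070312), 86.33369445800781)
side plate top 48 [515.53 323.04 105.  ]
red (202.0, 196.85714721679688) 10.227117538452148 [505.91 269.85  34.5 ]
yel (167.0, 185.5) 10.594910621643066 [537.29 362.7   34.5 ]
plane [-0.03 -0.14 34.67] slope 0.14074772525445722 yaw grad -100.4786486034771 3380 3415
```

View pics/crop1.png

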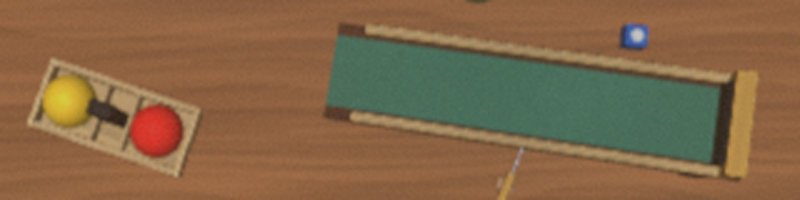

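```bash
cat > ramp.py <<'E'
from h import *
np.set_printoptions(suppress=True,precision=2)
def onplane(n,u,v,pl,off=0):
    e,d=ray(n,u,v); N=np.array([-pl[0],-pl[1],1]); k=pl[2]+off*np.linalg.norm(N)
    t=(k-e@N)/(d@N); return e+d*t[...,None]
z=np.load("top0.npz"); p,d=z['p'],z['d']; C=cloud('top',d)
v,u=np.mgrid[:384,:512]
hsv=cv2.cvtColor(p,cv2.COLOR_RGB2HSV); H,S,V=[hsv[...,i].astype(int) for i in range(3)]
g=(u>268)&(u<450)&(v>148)&(v<222)&(H>65)&(H<95)&(S>80)&(C[...,2]>3)
n,l,s,c=cv2.connectedComponentsWithStats(g.astype(np.uint8)); g=l==1+np.argmax(s[1:,4])
G=C[g]; A=np.c_[G[:,:2],np.ones(len(G))]; w=np.ones(len(G),bool)
for _ in range(5):
    pl=np.linalg.lstsq(A[w],G[w,2],rcond=None)[0]; w=abs(G[:,2]-A@pl)<5
cols=np.arange(292,420)
up=np.array([np.nonzero(g[:,k])[0].min()-.5 for k in cols]); lo=np.array([np.nonzero(g[:,k])[0].max()+.5 for k in cols])
U=onplane('top',cols,up,pl,0); L=onplane('top',cols,lo,pl,14)
def fit(P):
    for _ in range(4):
        vx,vy,x,y=cv2.fitLine(P[:,:2].astype(np.float32),cv2.DIST_HUBER,0,.01,.01).ravel(); break
    if vy>0: vx,vy=-vx,-vy
    return np.array([vx,vy]),np.array([x,y])
du,pu=fit(U); dl,plw=fit(L)
print('yaw up/lo',np.degrees(np.arctan2(du[1],du[0])),np.degrees(np.arctan2(dl[1],dl[0])))
D=(du+dl);D/=np.linalg.norm(D); Nn=np.array([-D[1],D[0]])
cu,cl=pu@Nn,plw@Nn; print('width',cu-cl,'mid',(cu+cl)/2)
rows=np.arange(172,186)
lf=[];rt=[]
for r in rows:
    k=np.nonzero(g[r])[0]; lf.append(k.min()-.5); rt.append(k.max()+.5)
F=onplane('top',np.array(lf),rows,pl)[:,:2]@D; T=onplane('top',np.array(rt),rows,pl)
print('foot s',F.mean(),F.std(),'top s',(T[:,:2]@D).mean(),(T[:,:2]@D).std(),'len',(T[:,:2]@D-F).mean(),'expect',400*np.cos(.14))
mid=(cu+cl)/2
st=(T[:,:2]@D).mean(); fs=F.mean(); st2=(st+fs+400*np.cos(.14))/2
X=D*st2+Nn*mid; print('stop origin xy',X,'plane z',pl@[*X,1],'expected z',8+400*np.sin(.14), 'foot z',pl@[*(D*fs+Nn*mid),1]); print('D',D,'N',Nn,pl)
E
python3 ramp.py
```

```text
yaw up/lo -100.31856 -100.449486
width 74.37195 mid 547.71387
foot s -149.29576055024063 3.6675101288527845 top s 156.3333101286483 52.17955603778057 len 305.62907067888904 expect 396.0863984850549
stop origin xy [ 502.41 -296.98] plane z 63.098177314971096 expected z 63.817245857694594 foot z 13.406080859831118
D [-0.18 -0.98] N [ 0.98 -0.18] [-0.03 -0.14 34.55]
```

```bash
cat >> ramp.py <<'E'
a=p[:,:,::-1].copy(); cn=cv2.findContours(g.astype(np.uint8),0,1)[0]
big=cv2.resize(a[145:225,265:455],None,fx=4,fy=4,interpolation=0)
for k in cn:
    kk=((k-[265,145])*4+2).astype(np.int32); cv2.polylines(big,[kk],True,(0,0,255),1)
cv2.imwrite('pics/mask1.png',big)
E
python3 ramp.py>/dev/null
```

```text
(no output)
```

View pics/mask1.png

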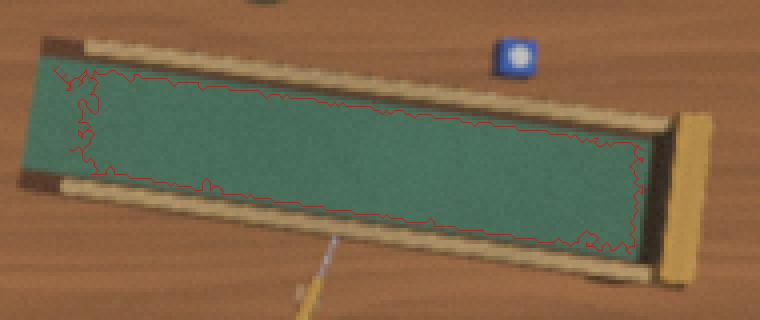

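```bash
sed -i 's/(H>65)&(H<95)&(S>80)&(C\[...,2\]>3)/(p[...,1].astype(int)>p[...,0].astype(int)+6)\&(p[...,1]>p[...,2])/; s/np.arange(172,186)/np.arange(176,184)/' ramp.py && python3 ramp.py
```

```text
yaw up/lo -100.38058 -100.254326
width 80.08954 mid 547.73865
foot s -183.4785183425634 0.69649863663057 top s 193.33159361724628 23.568935343719108 len 376.81011195980966 expect 396.0863984850549
stop origin xy [ 502.53 -297.79] plane z 63.18762823723085 expected z 63.817245857694594 foot z 8.435146032047392
D [-0.18 -0.98] N [ 0.98 -0.18] [-0.03 -0.14 35.48]
```

View pics/mask1.png

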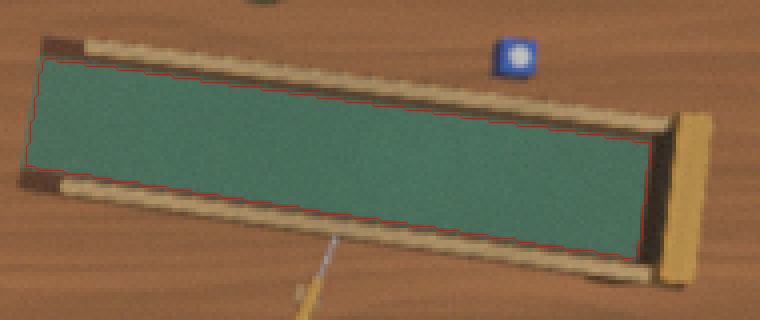

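```bash
cat >> ramp.py <<'E'
print('----')
L0=onplane('top',cols,lo,pl,0); print('floor-only: up',(U[:,:2]@Nn).mean(),'lo',(L0[:,:2]@Nn).mean(),'w',(U[:,:2]@Nn).mean()-(L0[:,:2]@Nn).mean())
rows=np.arange(183,203); rt=np.array([np.nonzero(g[r])[0].max()+.5 for r in rows]); T=onplane('top',rt,rows,pl)[:,:2]@D; print('top s',T.mean(),T.std())
rows=np.arange(162,184); lf=np.array([np.nonzero(g[r])[0].min()-.5 for r in rows]); F=onplane('top',lf,rows,pl)[:,:2]@D; print('foot s',F.mean(),F.std(),T.mean()-F.mean())
# rails by depth: height above plane 8..20
P=C.reshape(-1,3); h=(P[:,2]-P[:,:2]@pl[:2]-pl[2])*np.cos(.14); s=P[:,:2]@D; t=P[:,:2]@Nn
m=(s>-130)&(s<180)&(abs(t-547)<75)
for a0 in range(480,620,4):
    k=m&(t>=a0)&(t<a0+4)
    if k.sum()>10: print(a0,k.sum(),np.percentile(h[k],[10,50,90]))
E
python3 ramp.py | sed -n '/----/,$p'
```

```text
----
floor-only: up 587.7871772809276 lo 509.3764630297896 w 78.41071425113802
top s 212.94353047185274 0.6565285584165066
foot s -183.4026346218316 0.7823760861611964 396.34616509368436
480 168 [-54.78 -37.58 -19.13]
484 170 [-55.52 -37.55 -19.93]
488 167 [-55.29 -36.99 -19.54]
492 355 [-49.56  -5.58  13.01]
496 251 [-50.4   12.95  15.87]
500 175 [10.72 12.96 15.01]
504 121 [-2.34 -0.05  2.35]
508 187 [-2.54  0.19  2.22]
512 183 [-2.55 -0.45  2.2 ]
516 184 [-2.15 -0.07  2.34]
520 183 [-2.47 -0.06  2.54]
524 181 [-2.46 -0.19  2.06]
528 183 [-2.44 -0.26  2.69]
532 182 [-2.61 -0.13  2.19]
536 184 [-2.67 -0.09  2.07]
540 180 [-2.22  0.16  2.1 ]
544 187 [-2.29 -0.08  2.34]
548 179 [-2.16  0.19  2.24]
552 181 [-2.25  0.13  2.59]
556 181 [-2.07  0.03  2.23]
560 182 [-2.43  0.13  2.68]
564 184 [-2.14  0.06  2.33]
568 180 [-2.24 -0.2   2.57]
572 178 [-1.86  0.11  2.19]
576 186 [-2.21  0.11  2.52]
580 181 [-1.7   0.29  2.52]
584 175 [-2.57 -0.15  2.22]
588 304 [-1.85  5.94 13.71]
592 191 [11.48 13.67 15.88]
596 159 [10.83 12.96 15.82]
604 12 [-24.   -19.57 -16.34]
608 75 [-35.62 -24.84 -16.55]
612 140 [-51.45 -36.35 -19.46]
616 158 [-54.58 -38.11 -20.95]
```

The mask now follows the green floor cleanly: foot at u≈277, top at u≈425. The fitted floor length of 396.3 mm agrees with the 396.1 mm expected. Next is a helper that converts targets to tool-frame fractions.

```bash
cat > g.py <<'E'
from h import *
np.set_printoptions(suppress=True,precision=2)
yr=np.radians(-100.3); D=np.array([np.cos(yr),np.sin(yr)]); N=np.array([-D[1],D[0]])
SL=0.14; MID=547.8; STOP=212.9
def Rt(yawx,tilt=0):  # tool x yaw (deg, world), tool z down, then tilted
    a=np.radians(yawx); x=np.array([np.cos(a),np.sin(a),0]); z=np.array([0,0,-1.]); 
    return np.stack([x,np.cross(z,x),z],1)
def ramp_pose(xs,h=69.,dy=0):   # caddy origin at xs (mm, stop frame, <0); h: TCP above the ramp floor
    ux=np.r_[D*np.cos(SL),np.sin(SL)]; nz=np.r_[-D*np.sin(SL),np.cos(SL)]; uy=np.cross(nz,ux)
    o=np.r_[D*STOP+N*MID,8+400*np.sin(SL)]
    return o+ux*xs+nz*h+uy*dy, np.stack([-ux,uy,-nz],1)
def go(P,Rm,name=''):
    s=manip.observe(); R0=R.from_rotvec(s['orientation']).as_matrix()
    sh=R0.T@(np.asarray(P)-s['eef_pos'])/1000; tu=R.from_matrix(R0.T@Rm).as_rotvec()/np.radians(60)
    print(name,'shift',np.round(sh,4),'turn',np.round(tu,3),'rows>=',max(np.linalg.norm(sh)*20,np.linalg.norm(tu)*60/8.59).round(1),'t',s['clock'])
E
python3 - <<'E'
from g import *
go([520.4,315.1,220],Rt(70.5),'over tray')
print(Rt(70.5)); P,M=ramp_pose(-280); print(P,M); print(ramp_pose(-85)[0])
E
```

```text
over tray shift [ 0.6  -0.63 -0.02] turn [-0.   -0.   -0.78] rows>= 17.4 t 0.1
[[ 0.33  0.94  0.  ]
 [ 0.94 -0.33  0.  ]
 [ 0.    0.   -1.  ]]
[552.2  -25.15  93.07] [[ 0.18  0.98 -0.02]
 [ 0.97 -0.18 -0.14]
 [-0.14  0.   -0.99]]
[ 517.68 -215.13  120.28]
```

```bash
sed -i 's/precision=2/precision=4/' g.py && python3 -m creep '[[0.6,-0.63,-0.03,0,0,0],[0.6,-0.63,-0.03,0,0,0],[0.6,-0.63,-0.03,0,0,0],[0.6,-0.63,-0.03,0,0,0],[0.6,-0.63,-0.03,0,0,0]]' 1 && python3 -m creep '[[0.43,-0.45,-0.02,0,0,0],[0.43,-0.45,-0.02,0,0,0],[0.43,-0.45,-0.02,0,0,0],[0.43,-0.45,-0.02,0,0,0],[0.43,-0.45,-0.02,0,0,0]]'; python3 - <<'E'
from g import *
go([520.4,315.1,220],Rt(70.5),'over tray')
E
```

```text
clock: 0.6
eef_pos: [305.9, -267.0, 203.8]
orientation: [-3.075, -0.643, 0.0]
ft_force: [1.0, -0.6, -0.4]
grip_width: 85.4
clock: 1.1
eef_pos: [391.6, -32.1, 212.2]
orientation: [3.075, 0.643, 0.001]
ft_force: [1.0, -0.1, 1.0]
grip_width: 85.4
over tray shift [ 0.2572 -0.2665 -0.0079] turn [ 0.    -0.    -0.781] rows>= 7.4 t 1.1
```

```bash
python3 -m creep '[[0.257,-0.266,-0.008,0,0,-0.781],[0.257,-0.266,-0.008,0,0,-0.781],[0.257,-0.266,-0.008,0,0,-0.781],[0.257,-0.266,-0.008,0,0,-0.781],[0.257,-0.266,-0.008,0,0,-0.781]]'; python3 - <<'E'
from g import *
go([520.4,315.1,220],Rt(70.5),'over tray')
E
```

```text
clock: 1.6
eef_pos: [478.6, 202.4, 217.3]
orientation: [2.62, 1.734, -0.0]
ft_force: [0.9, -1.7, 0.4]
grip_width: 85.6
over tray shift [ 0.1201 -0.0056 -0.0027] turn [-0.     0.    -0.058] rows>= 2.4 t 1.6
```

```bash
python3 -m creep '[[0.12,-0.006,0.02,0,0,-0.058],[0.12,-0.006,0.02,0,0,-0.058],[0.12,-0.006,0.02,0,0,-0.058],[0.12,-0.006,0.02,0,0,-0.058],[0.12,-0.006,0.02,0,0,-0.058]]'; python3 - <<'E'
from g import *
for n in("top","side"):
    p,d=manip.read_camera(n); cv2.imwrite(f"pics/{n}1.png",cv2.resize(p[130:270,130:310] if n=='top' else p[120:300,120:360],None,fx=3,fy=3)[:,:,::-1])
go([520.4,315.1,95],Rt(70.5),'down')
go([520.4,315.1,69],Rt(70.5),'down')
print(manip.observe()['ft_force'])
E
```

```text
clock: 2.1
eef_pos: [520.2, 312.7, 196.7]
orientation: [-2.571, -1.805, 0.003]
ft_force: [-1.0, -0.0, -0.2]
grip_width: 85.4
down shift [ 0.0031 -0.0011  0.1027] turn [ 0.     0.    -0.007] rows>= 2.1 t 2.2
down shift [ 0.0031 -0.0011  0.1287] turn [ 0.     0.    -0.007] rows>= 2.6 t 2.2
[ 0.1452 -0.2344 -0.6326]
```

View pics/top1.png

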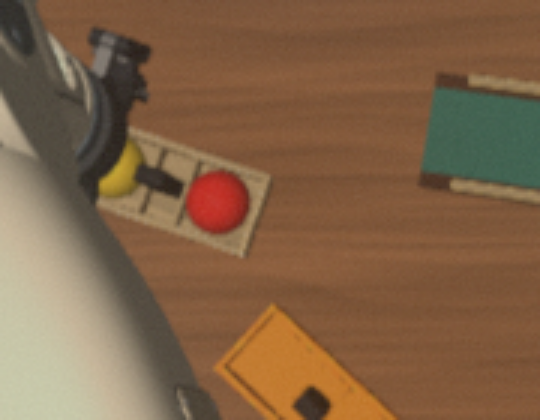

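View pics/side1.png

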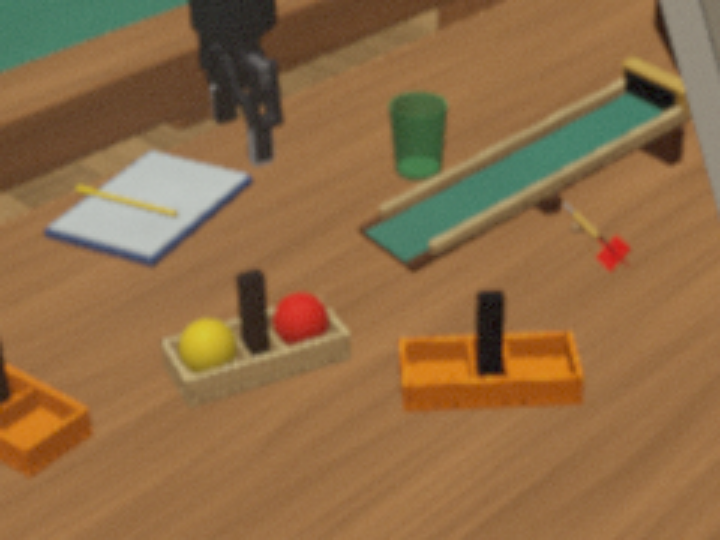

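The top view shows the arm over the yellow ball, with the plate at crop (160,180) and the caddy undisturbed. The side view shows the open fingers directly above the black plate, which is at crop (252,275). I'm descending now.

```bash
python3 -m creep '[[0.002,-0.001,0.05,0,0,-0.006],[0.002,-0.001,0.09,0,0,-0.006],[0.002,-0.001,0.105,0,0,-0.006],[0.002,-0.001,0.105,0,0,-0.006]]' ; python3 - <<'E'
from g import *
go([520.4,315.1,69],Rt(70.5),'down')
p,d=manip.read_camera('side'); cv2.imwrite(f"pics/side2.png",cv2.resize(p[160:280,140:280],None,fx=4,fy=4)[:,:,::-1])
print(proj('side',manip.observe()['eef_pos']))
E
```

```text
clock: 2.6
eef_pos: [519.0, 313.1, 90.8]
orientation: [-2.567, -1.81, 0.006]
ft_force: [0.2, 0.5, 0.3]
grip_width: 85.4
down shift [0.0024 0.0007 0.0218] turn [-0.003  0.002 -0.002] rows>= 0.4 t 2.6
[204.4577 214.4666]
```

View pics/side2.png

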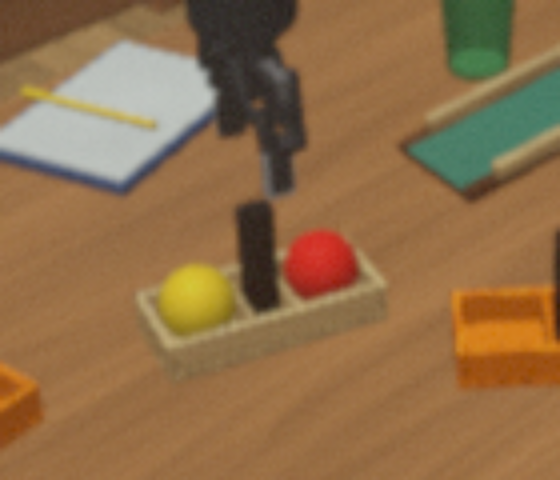

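```bash
python3 - <<'E'
from g import *
s=manip.observe(); M=R.from_rotvec(s['orientation']).as_matrix(); print(s['eef_pos'],s['clock'])
for y in(-50,-42,0,42,50):
    for z in(0,-13,-25): print(y,z,proj('side',s['eef_pos']+M@[0,y,z]))
print('plate top',proj('side',[520.4,315.1,105]))
p,d=manip.read_camera('side'); C=cloud('side',d)
for (u,v) in [(209,204),(208,200),(197,190)]: print((u,v),C[v,u],p[v,u])
E
```

```text
[520.0844 313.7135  92.6507] 2.65
-50 0 [211.0395 223.1432]
-50 -13 [210.7544 219.2835]
-50 -25 [210.4886 215.6866]
-42 0 [209.9613 221.7219]
-42 -13 [209.6721 217.8728]
-42 -25 [209.4027 214.2859]
0 0 [204.4577 214.4666]
0 -13 [204.1488 210.6726]
0 -25 [203.861  207.1379]
42 0 [199.2046 207.5416]
42 -13 [198.878  203.8018]
42 -25 [198.5738 200.3183]
50 0 [198.231  206.2582]
50 -13 [197.9012 202.5285]
50 -25 [197.5941 199.0547]
plate top [203.7299 211.0173]
(209, 204) [467.6318 337.1588 161.2786] [53 43 36]
(208, 200) [469.763  337.8555 173.4473] [56 49 42]
(197, 190) [557.8591 303.5025 154.9716] [54 48 41]
```

```bash
python3 - <<'E'
from g import *
p,d=manip.read_camera('side'); C=cloud('side',d)
cv2.imwrite(f"pics/side3.png",cv2.resize(p[165:235,170:250],None,fx=8,fy=8,interpolation=0)[:,:,::-1])
m=(C[...,2]>75)&(C[...,2]<330)&(abs(C[...,0]-520)<90)&(abs(C[...,1]-315)<90)
for a in range(75,330,10):
    k=m&(C[...,2]>=a)&(C[...,2]<a+10)
    if k.sum(): print(a,k.sum(),C[k].min(0),C[k].max(0))
print(manip.observe()['joints'],manip.observe()['eef_pos'])
E
```

```text
75 30 [509.6925 308.001   75.0155] [529.3867 332.0185  84.1681]
85 31 [506.9725 307.127   85.4248] [529.3613 331.8138  94.3969]
95 43 [509.1993 305.8656  95.4812] [529.8677 333.3069 104.9659]
105 5 [509.3112 314.2198 105.1077] [529.1261 326.4087 107.6964]
135 8 [473.7465 290.605  141.2348] [563.3912 337.9853 144.8489]
145 41 [464.5158 292.6454 145.1406] [567.6462 342.1155 154.9183]
155 51 [462.7635 294.4758 155.3622] [567.5951 343.8512 164.9081]
165 45 [463.5327 296.2763 165.1137] [572.2687 343.1508 174.8956]
175 28 [464.1281 298.9119 175.0802] [575.7307 344.4234 184.3591]
185 38 [446.5488 300.7917 186.925 ] [594.5263 353.6535 194.8899]
195 75 [444.649  301.0846 195.019 ] [595.8319 351.838  204.6825]
205 69 [444.502  300.2128 205.1702] [594.0383 352.8602 214.9588]
215 69 [448.3014 304.7887 215.0355] [588.2832 351.4043 224.3923]
225 81 [450.8299 304.7591 225.1138] [547.2211 353.2559 234.3551]
235 94 [449.3726 304.1467 235.1306] [541.024  352.3236 244.9374]
245 55 [453.0314 312.2682 245.0107] [512.7673 348.5834 254.964 ]
255 67 [480.973  294.571  255.0794] [531.9042 353.0225 264.9762]
265 94 [480.2207 291.6787 265.0059] [535.9445 355.1996 274.958 ]
275 96 [478.6055 289.9359 275.0021] [533.7272 354.9724 284.9136]
285 97 [481.3509 289.1414 285.0742] [540.8849 354.6251 294.9931]
295 136 [480.9947 280.5044 295.035 ] [548.5331 356.1935 304.5389]
305 70 [485.5379 296.7948 305.0004] [544.9987 348.9734 314.9576]
315 91 [481.9806 291.0971 315.1182] [534.4738 353.0072 324.9738]
325 42 [483.6425 289.3314 325.0205] [532.382  353.5464 329.9872]
[ 0.4052  0.3998 -0.0304  1.1381 -0.      2.3179] [521.1888 314.5278  94.2954]
```

View pics/side3.png

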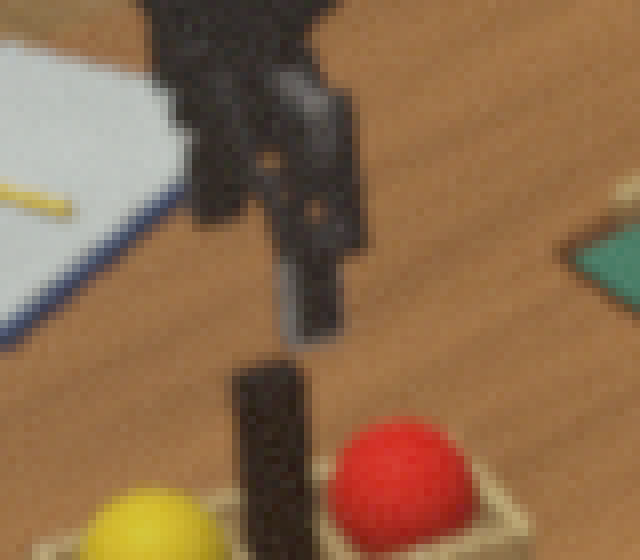

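```bash
python3 - <<'E'
from g import *
z=np.load('side0.npz');C=cloud('side',z['d']); print(proj('side',[220.6,-503.8,195.4]),proj('side',[220.6,-503.8,240]))
m=(C[...,2]>100)&(C[...,2]<400)&(abs(C[...,0]-220)<110)&(abs(C[...,1]+503)<110)
for a in range(150,360,10):
    k=m&(C[...,2]>=a)&(C[...,2]<a+10)
    if k.sum(): print(a,k.sum(),np.r_[C[k].min(0),C[k].max(0)].round())
p,d=manip.read_camera('top');C=cloud('top',d)
m=(C[...,2]>110)&(C[...,2]<260)&(abs(C[...,0]-520)<90)&(abs(C[...,1]-315)<90)
for a in range(110,260,10):
    k=m&(C[...,2]>=a)&(C[...,2]<a+10)
    if k.sum(): print('top',a,k.sum(),np.r_[C[k].min(0),C[k].max(0)].round())
cv2.imwrite("pics/startgrip.png",cv2.resize(z['p'][60:130,410:490],None,fx=7,fy=7,interpolation=0)[:,:,::-1])
E
```

```text
[440.6872 124.9869] [443.118  112.6578]
240 10 [ 192. -462.  241.  210. -449.  249.]
250 25 [ 192. -543.  250.  251. -444.  259.]
260 27 [ 189. -546.  261.  242. -443.  270.]
270 29 [ 191. -540.  270.  236. -446.  280.]
280 7 [ 183. -455.  280.  211. -438.  290.]
290 30 [ 180. -527.  290.  242. -427.  300.]
300 26 [ 181. -477.  300.  222. -428.  310.]
310 28 [ 181. -485.  310.  223. -429.  320.]
320 42 [ 181. -491.  320.  228. -430.  330.]
330 57 [ 183. -522.  330.  242. -431.  340.]
340 53 [ 182. -501.  340.  232. -432.  350.]
350 30 [ 184. -504.  351.  248. -462.  360.]
top 140 1 [560. 289. 147. 560. 289. 147.]
top 150 6 [556. 288. 151. 570. 293. 156.]
top 160 5 [557. 289. 160. 562. 293. 168.]
top 170 3 [556. 289. 170. 560. 290. 179.]
top 180 3 [558. 289. 185. 572. 304. 190.]
top 190 50 [558. 280. 190. 581. 304. 200.]
top 200 27 [484. 280. 200. 583. 309. 210.]
top 210 24 [486. 280. 210. 582. 308. 220.]
top 220 9 [489. 280. 220. 581. 307. 229.]
top 230 22 [551. 281. 230. 577. 306. 240.]
top 240 107 [551. 280. 240. 585. 305. 250.]
top 250 3 [552. 283. 250. 575. 295. 251.]
```

View pics/startgrip.png

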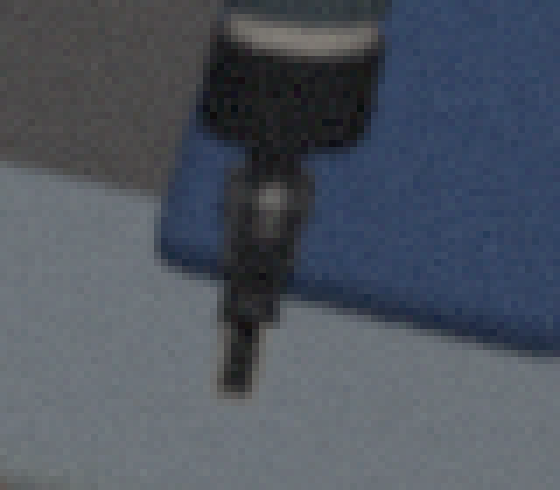

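The black open fingertips sit about 47 mm above the reported TCP height in both the start and current pictures; the text says 13 mm. Before trusting either number I'll raise the arm, shut the fingers and measure the tips.

```bash
python3 -m creep '[[0,0,-0.04,0,0,0],[0,0,-0.04,0,0,0],[0,0,-0.04,0,0,0],[0,0,-0.04,0,0,0],[0,0,-0.04,0,0,0]]' -1 20 && python3 -m creep '[[0,0,0,0,0,0],[0,0,0,0,0,0],[0,0,0,0,0,0]]'; python3 - <<'E'
from g import *
p,d=manip.read_camera('side'); C=cloud('side',d)
cv2.imwrite(f"pics/side4.png",cv2.resize(p[140:235,160:260],None,fx=6,fy=6,interpolation=0)[:,:,::-1])
m=(C[...,2]>110)&(C[...,2]<250)&(abs(C[...,0]-520)<90)&(abs(C[...,1]-315)<90)
for a in range(110,250,10):
    k=m&(C[...,2]>=a)&(C[...,2]<a+10)
    if k.sum(): print(a,k.sum(),np.r_[C[k].min(0),C[k].max(0)].round())
s=manip.observe(); print(s['joints'],s['eef_pos'],s['grip_width'],proj('side',s['eef_pos']),proj('side',s['eef_pos']+[0,0,35]))
E
```

```text
clock: 3.3
eef_pos: [520.0, 314.7, 131.9]
orientation: [-2.566, -1.812, 0.001]
ft_force: [-0.7, 1.0, -0.2]
grip_width: 12.7
clock: 3.6
eef_pos: [520.3, 314.9, 132.1]
orientation: [-2.566, -1.812, 0.001]
ft_force: [-0.4, -0.1, -1.2]
grip_width: -0.4
160 4 [511. 309. 168. 517. 326. 170.]
170 24 [504. 306. 170. 528. 331. 180.]
180 25 [502. 307. 180. 530. 330. 188.]
190 30 [501. 315. 190. 530. 330. 200.]
200 16 [504. 316. 200. 529. 330. 209.]
210 36 [484. 313. 211. 561. 338. 220.]
220 33 [476. 314. 220. 562. 340. 230.]
230 48 [473. 310. 231. 570. 345. 240.]
240 61 [463. 307. 240. 575. 346. 250.]
[ 0.4062  0.3809  0.0394  1.2297 -0.      2.318 ] [520.3079 314.8169 132.1846] 0.0489898481923728 [203.1737 202.9397] [202.3146 192.331 ]
```

View pics/side4.png

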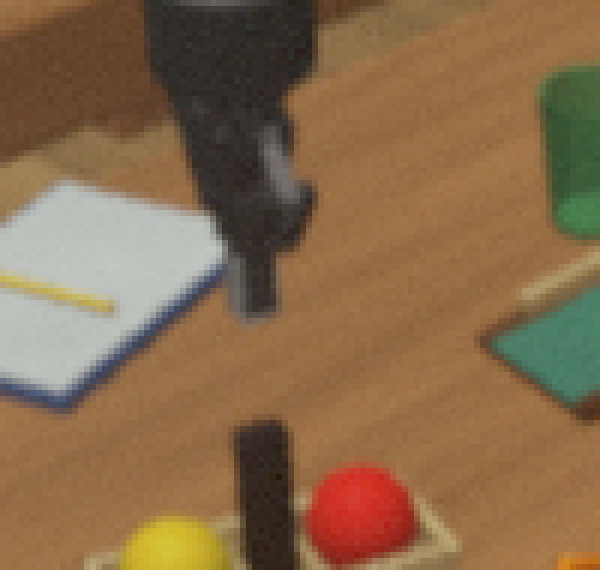

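Shut, the fingertips are at crop (255,318), about 36 mm above the reported TCP (depth low point 168 mm against 132 mm reported). Sideways they line up. So the real tips sit about 35 mm back along the tool, and I'll aim for a reported z of about 36 to grip at 88–90 mm. Fully open, that height is safe under either reading. I'll descend slowly and watch the force.

```bash
python3 -m creep '[[0,0,0,0,0,0],[0,0,0,0,0,0],[0,0,0,0,0,0],[0,0,0.02,0,0,0],[0,0,0.03,0,0,0]]' 1 && python3 -m creep '[[0,0,0.015,0,0,0],[0,0,0.03,0,0,0],[0,0,0.03,0,0,0]]'; python3 - <<'E'
from g import *
p,d=manip.read_camera('side'); C=cloud('side',d)
cv2.imwrite(f"pics/side5.png",cv2.resize(p[160:255,160:260],None,fx=6,fy=6,interpolation=0)[:,:,::-1])
s=manip.observe(); print(s['eef_pos'],s['grip_width'],s['ft_force'])
go([520.4,315.1,36],Rt(70.5))
E
```

```text
clock: 4.15
eef_pos: [520.0, 314.7, 101.3]
orientation: [-2.566, -1.812, 0.001]
ft_force: [0.2, -0.3, -0.3]
grip_width: 72.2
clock: 4.45
eef_pos: [519.2, 314.3, 70.4]
orientation: [-2.566, -1.812, 0.006]
ft_force: [-0.3, 0.6, 0.2]
grip_width: 85.6
[519.7601 314.5894  71.7009] 85.60698630831783 [-1.1635  0.5841 -0.7745]
 shift [0.0007 0.0005 0.0357] turn [-0.001  0.001 -0.001] rows>= 0.7 t 4.5
```

View pics/side5.png

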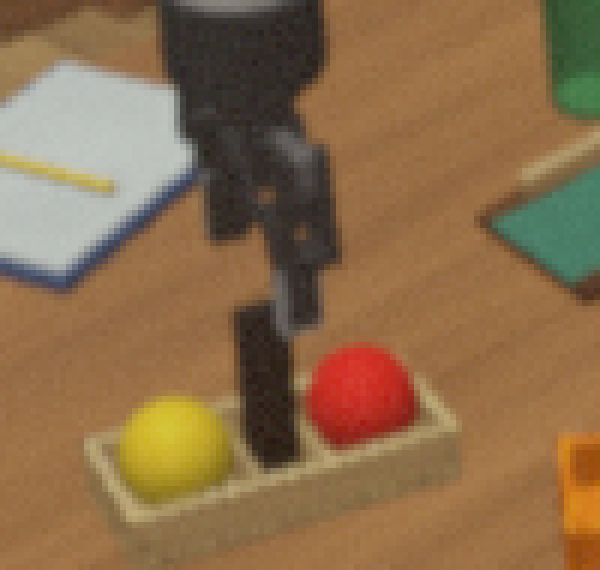

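The near fingertip is at crop (297,330), level with or just below the plate top, which agrees with the 35 mm offset. I'm continuing down in smaller steps.

```bash
python3 -m creep '[[0.0005,0.0005,0.012,0,0,0],[0.0005,0.0005,0.024,0,0,0],[0.0005,0.0005,0.035,0,0,0],[0.0005,0.0005,0.035,0,0,0]]'; python3 - <<'E'
from g import *
p,d=manip.read_camera('side'); C=cloud('side',d)
cv2.imwrite(f"pics/side6.png",cv2.resize(p[160:255,160:260],None,fx=6,fy=6,interpolation=0)[:,:,::-1])
s=manip.observe(); print(s['eef_pos'],s['grip_width'],s['ft_force'])
E
```

```text
clock: 4.9
eef_pos: [519.9, 314.7, 35.4]
orientation: [-2.566, -1.812, 0.005]
ft_force: [0.1, 0.0, 1.5]
grip_width: 85.2
[520.4153 314.9085  36.4267] 85.21579830645928 [-0.1727 -0.9325 -0.2288]
```

View pics/side6.png

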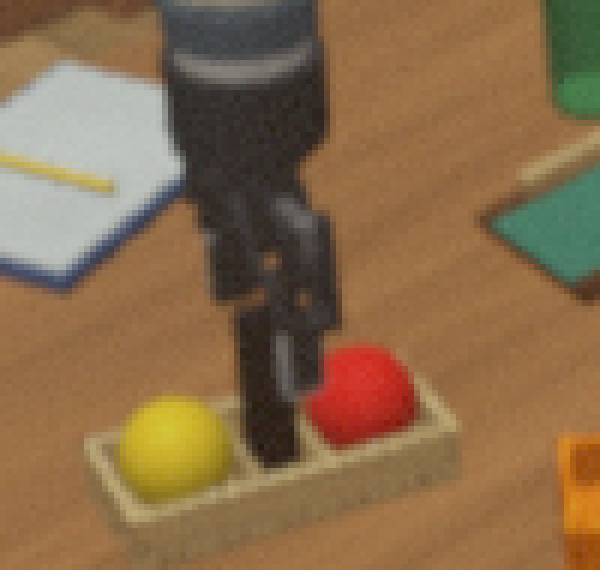

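The near finger is now beside the upper part of the plate, tip at crop (303,395), with nothing touched. Closing the jaws.

```bash
python3 -m creep '[[0,0,0,0,0,0],[0,0,0,0,0,0],[0,0,0,0,0,0],[0,0,0,0,0,0],[0,0,0,0,0,0]]' -1 40 && python3 -m creep '[[0,0,0,0,0,0],[0,0,0,0,0,0]]' -1 100; python3 - <<'E'
from g import *
p,d=manip.read_camera('side'); C=cloud('side',d)
cv2.imwrite(f"pics/side7.png",cv2.resize(p[160:255,160:260],None,fx=6,fy=6,interpolation=0)[:,:,::-1])
s=manip.observe(); print(s['eef_pos'],s['grip_width'],s['ft_force'],s['ft_torque'])
E
```

```text
clock: 5.45
eef_pos: [521.3, 315.1, 37.7]
orientation: [2.566, 1.812, 0.001]
ft_force: [-0.5, -0.4, -6.3]
grip_width: 15.2
clock: 5.65
eef_pos: [521.4, 315.2, 37.7]
orientation: [2.566, 1.812, 0.001]
ft_force: [1.4, -0.6, 1.9]
grip_width: 14.5
[521.4413 315.1232  37.717 ] 14.544892269367857 [ 2.305  -0.2171  2.0465] [-0.1346 -0.3496  0.0653]
```

View pics/side7.png

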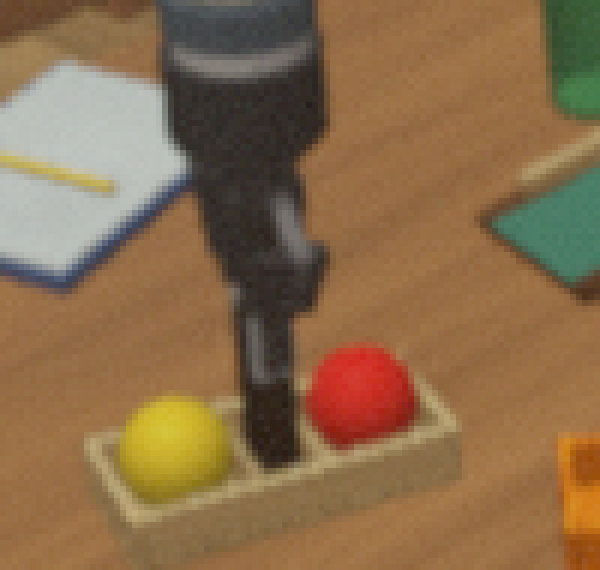

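Gripped at 14.5 mm on the plate, caddy still flat on the counter. Lifting.

```bash
python3 -m creep '[[0,0,-0.01,0,0,0],[0,0,-0.025,0,0,0],[0,0,-0.05,0,0,0],[0,0,-0.08,0,0,0],[0,0,-0.11,0,0,0]]' -1 110 && python3 -m creep '[[0,0,0,0,0,0],[0,0,0,0,0,0]]'; python3 - <<'E'
from g import *
p,d=manip.read_camera('side'); C=cloud('side',d)
cv2.imwrite(f"pics/side8.png",cv2.resize(p[120:255,140:280],None,fx=4,fy=4,interpolation=0)[:,:,::-1])
for i in range(2): 
    s=manip.observe(); print(s['eef_pos'],s['grip_width'],s['ft_force'],s['ft_torque']); manip.read_camera('top')
P,M=ramp_pose(-280,37.5+45); print(P)
go(P,M,'above ramp')
E
```

```text
clock: 6.2
eef_pos: [519.8, 314.9, 147.9]
orientation: [-2.565, -1.812, 0.004]
ft_force: [0.9, -0.7, -6.6]
grip_width: 14.6
clock: 6.4
eef_pos: [520.6, 315.1, 146.8]
orientation: [-2.566, -1.812, 0.001]
ft_force: [-1.4, 0.6, -7.5]
grip_width: 14.6
[520.0701 314.885  145.8793] 14.758430020570854 [-0.6828  0.2765 -7.4205] [-0.0339 -0.002  -0.0347]
[519.8668 314.7683 145.4323] 14.61014602114102 [-0.3111  0.1769 -6.5479] [ 0.038   0.0284 -0.005 ]
[552.5384 -23.2978 106.438 ]
above ramp shift [-0.3076  0.1439  0.0393] turn [-0.013 -0.131 -0.153] rows>= 6.8 t 6.55
```

View pics/side8.png

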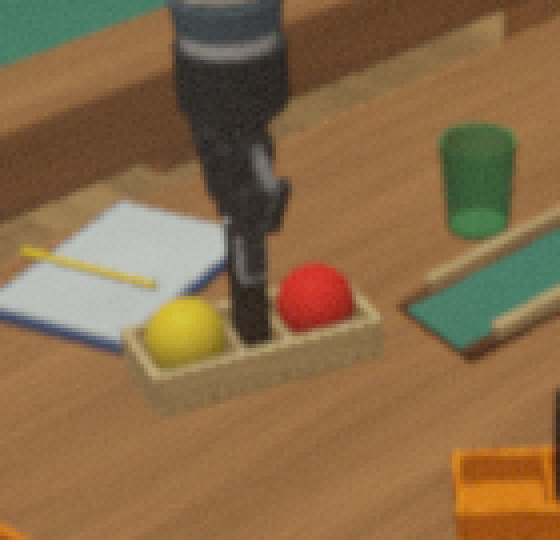

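The caddy is level in the grip with both balls in it. The weight is about 7.2 N. I'm carrying it toward a point above the lower ramp, tilting on the way.

```bash
python3 -m creep '[[-0.014,0.006,0,0,0,0],[-0.04,0.019,0,0,-0.015,-0.02],[-0.076,0.035,0,0,-0.035,-0.04],[-0.112,0.052,0,0,-0.055,-0.06],[-0.148,0.069,0,0,-0.07,-0.08]]' && python3 - <<'E'
from g import *
P,M=ramp_pose(-280,37.5+55); go(P,M,'above ramp')
E
```

```text
clock: 7.05
eef_pos: [535.9, 150.7, 146.4]
orientation: [2.452, 1.893, -0.096]
ft_force: [1.5, 0.0, -6.8]
grip_width: 14.3
above ramp shift [-0.16    0.0602  0.0419] turn [-0.012 -0.062 -0.072] rows>= 3.5 t 7.05
```

```bash
python3 -m creep '[[-0.036,0.014,0,0,-0.016,-0.018],[-0.072,0.027,0,-0.006,-0.032,-0.036],[-0.108,0.041,0.01,-0.009,-0.048,-0.056],[-0.14,0.053,0.022,-0.012,-0.062,-0.072],[-0.158,0.06,0.028,-0.012,-0.062,-0.072]]' && python3 -m creep '[[0,0,0,0,0,0],[0,0,0,0,0,0],[0,0,0,0,0,0]]' && python3 - <<'E'
from g import *
for k in (2,):
    for n in("top","side"):
        p,d=manip.read_camera(n); np.savez(f'{n}9.npz',p=p,d=d); cv2.imwrite(f"pics/{n}9.png",cv2.resize(p[130:230,230:420] if n=='top' else p[110:240,200:360],None,fx=4,fy=4,interpolation=0)[:,:,::-1])
P,M=ramp_pose(-280,37.5+55); go(P,M,'above ramp')
s=manip.observe(); print(s['eef_pos'],s['ft_force'],s['ft_torque'],s['joints'])
E
```

```text
clock: 7.55
eef_pos: [552.8, -19.8, 129.2]
orientation: [2.343, 1.951, -0.165]
ft_force: [0.1, 0.7, -6.6]
grip_width: 13.8
clock: 7.85
eef_pos: [553.6, -16.6, 130.7]
orientation: [2.341, 1.952, -0.161]
ft_force: [0.0, -0.6, -6.2]
grip_width: 14.6
above ramp shift [-0.0037 -0.      0.0153] turn [ 0.001 -0.002 -0.   ] rows>= 0.3 t 7.95
[553.7966 -16.2678 130.941 ] [ 0.1061  0.6186 -5.8404] [ 0.3515 -0.0889  0.0235] [-0.0985  0.3083 -0.0823  1.1901 -0.1376  1.653 ]
```

View pics/top9.png

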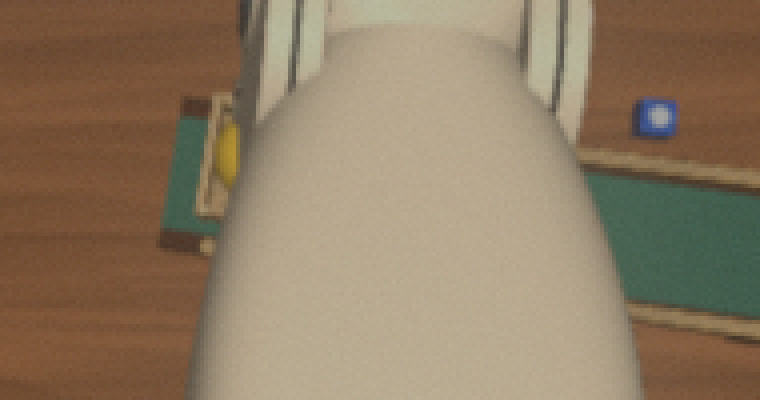

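View pics/side9.png

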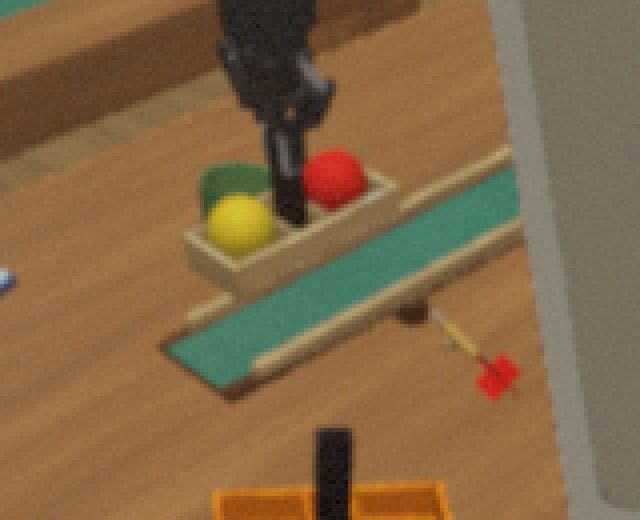

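The top view shows the caddy's yellow end at crop (215,155), just inside the rail starts and roughly centred. The side view shows it hovering tilted over the lower ramp with both balls in it. I'll check its pose in the hand from depth.

```bash
python3 - <<'E'
from g import *
s=manip.observe(); M=R.from_rotvec(s['orientation']).as_matrix(); P0=s['eef_pos']
for n in('side','top'):
    z=np.load(n+'9.npz'); C=cloud(n,z['d']); p=z['p'].astype(int); hsv=cv2.cvtColor(z['p'],cv2.COLOR_RGB2HSV).astype(int)
    Q=(C-P0)@M
    m=(abs(Q[...,0])<100)&(abs(Q[...,1])<60)&(Q[...,2]>-5)&(Q[...,2]<45)&(hsv[...,1]<140)&(hsv[...,2]>110)
    q=Q[m]; print(n,m.sum(),np.percentile(q,[1,3,50,97,99],axis=0))
    # rim points (z within 4 of 5.5)
    r=q[abs(q[:,2]-5.5)<5]; print(' rim z med',np.median(r[:,2]), 'x',r[:,0].min(),r[:,0].max(),'y',r[:,1].min(),r[:,1].max())
    # slope of rim along x
    print(' fit rim z vs x',np.polyfit(r[:,0],r[:,2],1))
    f=q[(q[:,1]<-33)&(q[:,1]>-43)]; 
    if len(f)>20: print(' near wall y',np.median(f[:,1]),'y vs x',np.polyfit(f[:,0],f[:,1],1),'z max',np.percentile(f[:,2],97))
E
```

```text
side 634 [[-80.4515 -42.9677   3.0002]
 [-77.9187 -41.7064   4.0667]
 [ 23.087  -35.4359  16.9919]
 [ 88.3214  31.8347  37.2331]
 [ 89.5695  36.5777  39.7989]]
 rim z med 6.992783868849621 x -83.79267948507538 90.47317813722894 y -47.6579761045559 39.39194163457474
 fit rim z vs x [-0.004   6.9704]
 near wall y -37.72934769605224 y vs x [ -0.0013 -37.6445] z max 37.73318237091873
top 144 [[ 68.0519 -38.3349  -2.8948]
 [ 69.16   -37.7469  -1.385 ]
 [ 79.5671 -13.4924   6.3675]
 [ 84.8865  33.471   34.0996]
 [ 85.106   34.3163  35.4705]]
 rim z med 5.465774401354212 x 67.72523573270716 85.22318378426475 y -38.93318850889601 35.07544497664605
 fit rim z vs x [0.0485 1.5591]
```

The caddy is centred and aligned in the hand: near wall at y = −37.7, no pitch relative to the tool. Lowering onto the ramp.

```bash
python3 -m creep '[[-0.002,0,0.015,0,0,0],[-0.004,0,0.03,0,0,0],[-0.004,0,0.045,0,0,0],[-0.004,0,0.06,0,0,0],[-0.004,0,0.06,0,0,0]]' && python3 - <<'E'
from g import *
p,d=manip.read_camera('side'); cv2.imwrite(f"pics/side10.png",cv2.resize(p[110:240,200:360],None,fx=4,fy=4,interpolation=0)[:,:,::-1])
P,M=ramp_pose(-280,37.5); go(P,M,'on ramp')
s=manip.observe(); print(s['eef_pos'],s['ft_force'],s['ft_torque'])
E
```

```text
clock: 8.45
eef_pos: [550.6, -28.3, 70.4]
orientation: [2.342, 1.954, -0.164]
ft_force: [-0.3, -1.0, -6.9]
grip_width: 14.4
on ramp shift [0.0003 0.0004 0.0097] turn [-0.    -0.002 -0.   ] rows>= 0.2 t 8.5
[551.202  -28.3994  71.5764] [ 0.0006 -0.2069 -6.8345] [ 0.3518 -0.0598  0.013 ]
```

View pics/side10.png

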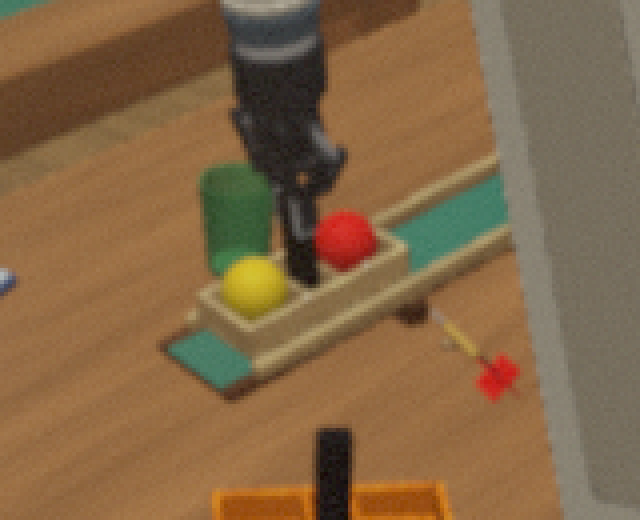

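The caddy is between the rails, about 9 mm above the floor, with no side contact. I'll go down by small steps until the weight transfers.

```bash
python3 -m creep '[[0,0,0.003,0,0,0],[0,0,0.006,0,0,0],[0,0,0.006,0,0,0]]' && python3 -m creep '[[0,0,0.001,0,0,0],[0,0,0.002,0,0,0],[0,0,0.002,0,0,0]]' && python3 -m creep '[[0,0,0.001,0,0,0],[0,0,0.002,0,0,0],[0,0,0.002,0,0,0]]'
```

```text
clock: 8.8
eef_pos: [551.7, -29.7, 66.2]
orientation: [2.341, 1.952, -0.16]
ft_force: [0.3, 0.4, -7.2]
grip_width: 14.5
clock: 9.1
eef_pos: [551.6, -30.2, 64.0]
orientation: [2.341, 1.951, -0.161]
ft_force: [-1.1, -0.2, -6.3]
grip_width: 14.1
clock: 9.4
eef_pos: [551.8, -30.3, 62.4]
orientation: [2.341, 1.951, -0.16]
ft_force: [0.7, 1.6, -3.5]
grip_width: 14.7
```

```bash
python3 -m creep '[[0,0,0.0005,0,0,0],[0,0,0.001,0,0,0],[0,0,0.001,0,0,0]]' && python3 - <<'E'
from g import *
for i in range(3):
    s=manip.observe(); print(s['eef_pos'],s['ft_force'],s['ft_torque']); manip.read_camera('top')
P,M=ramp_pose(-280,37.5); go(P,M,'on ramp')
P,M=ramp_pose(-85,37.5); go(P,M,'home')
E
```

```text
clock: 9.7
eef_pos: [552.1, -30.4, 62.2]
orientation: [2.34, 1.951, -0.158]
ft_force: [0.3, 2.8, 6.7]
grip_width: 14.5
[552.1417 -30.4091  62.2143] [0.2912 2.8384 6.6618] [ 0.518   0.6622 -0.1224]
[552.1293 -30.4241  62.2142] [-0.802   3.2588  5.6657] [ 0.516   0.6922 -0.1071]
[552.146  -30.4045  62.207 ] [-0.5274  3.1729  5.9688] [ 0.5146  0.6465 -0.1509]
on ramp shift [ 0.0008 -0.0009  0.0002] turn [ 0.003 -0.002 -0.001] rows>= 0.0 t 9.85
home shift [-0.1942 -0.0006 -0.0002] turn [ 0.003 -0.002 -0.001] rows>= 3.9 t 9.85
```

Contact at the height expected: the pose is within 1 mm of plan at x≈−281, with roughly 10 N per mm of stiffness. I'll ease off slightly and start sliding up the slope, which is tool −x, watching normal and drag force.

```bash
cat > st.py <<'E'
from g import *
ux=np.r_[D*np.cos(SL),np.sin(SL)]; nz=np.r_[-D*np.sin(SL),np.cos(SL)]; uy=np.cross(nz,ux)
o=np.r_[D*STOP+N*MID,8+400*np.sin(SL)]
s=manip.observe(); r=s['eef_pos']-o; f=s['ft_force']
f0=np.array([0,0,-7.0])
print('caddy x %.1f y %.1f h %.1f'%(r@ux,r@uy,r@nz-37.5),'| contact F slope %.1f across %.1f normal %.1f'%((f-f0)@ux,(f-f0)@uy,(f-f0)@nz),'t',s['clock'])
P,M=ramp_pose(-85,37.5); go(P,M,'home')
E
python3 -m creep '[[0,0,-0.0004,0,0,0],[-0.004,0,-0.0004,0,0,0],[-0.008,0,-0.0004,0,0,0],[-0.012,0,-0.0004,0,0,0],[-0.016,0,-0.0004,0,0,0]]' && python3 st.py
```

```text
clock: 10.35
eef_pos: [549.8, -45.2, 64.5]
orientation: [2.34, 1.952, -0.156]
ft_force: [2.6, 7.7, 4.2]
grip_width: 14.5
caddy x -264.0 y 1.2 h 0.4 | contact F slope -6.3 across 1.2 normal 12.2 t 10.35
home shift [-0.179  -0.001  -0.0003] turn [ 0.004 -0.004 -0.001] rows>= 3.6 t 10.35
```

```bash
python3 -m creep '[[-0.005,0,-0.0003,0,0,0],[-0.01,-0.0003,-0.0004,0,0,0],[-0.015,-0.0005,-0.0004,0,0,0],[-0.02,-0.0006,-0.0004,0,0,0],[-0.025,-0.0006,-0.0004,0,0,0]]' && python3 st.py
```

```text
clock: 10.85
eef_pos: [544.3, -69.7, 68.0]
orientation: [2.341, 1.952, -0.157]
ft_force: [2.1, 7.3, 3.0]
grip_width: 14.5
caddy x -238.7 y 0.2 h 0.4 | contact F slope -6.1 across 0.7 normal 11.0 t 10.85
home shift [-0.1537 -0.0001 -0.0001] turn [ 0.003 -0.003 -0.001] rows>= 3.1 t 10.85
```

```bash
python3 -m creep '[[-0.006,0,-0.0002,0,0,0],[-0.012,0,-0.0003,0,0,0],[-0.018,0,-0.0003,0,0,0],[-0.024,0,-0.0003,0,0,0],[-0.03,0,-0.0003,0,0,0]]' && python3 st.py && python3 -m creep '[[-0.006,0,0,0,0,0],[-0.012,0,0,0,0,0],[-0.018,0,0,0,0,0],[-0.024,0,0,0,0,0],[-0.03,0,0,0,0,0]]' && python3 st.py
```

```text
clock: 11.35
eef_pos: [538.7, -99.1, 72.2]
orientation: [2.341, 1.952, -0.158]
ft_force: [1.4, 5.5, 1.3]
grip_width: 15.0
caddy x -208.5 y -0.1 h 0.4 | contact F slope -4.5 across 0.3 normal 9.0 t 11.35
home shift [-0.1235  0.0002 -0.    ] turn [ 0.002 -0.003 -0.001] rows>= 2.5 t 11.35
clock: 11.85
eef_pos: [533.4, -128.3, 76.4]
orientation: [2.341, 1.952, -0.158]
ft_force: [1.7, 5.2, 1.9]
grip_width: 14.2
caddy x -178.5 y -0.1 h 0.4 | contact F slope -4.1 across 0.7 normal 9.6 t 11.85
home shift [-0.0935  0.0002  0.0001] turn [ 0.002 -0.003 -0.001] rows>= 1.9 t 11.85
```

```bash
python3 -m creep '[[-0.006,0,0,0,0,0],[-0.012,0,0,0,0,0],[-0.018,0,0,0,0,0],[-0.024,0,0,0,0,0],[-0.03,0,0,0,0,0]]' && python3 st.py && python3 -m creep '[[-0.006,0,0,0,0,0],[-0.012,0,0,0,0,0],[-0.018,0,0,0,0,0],[-0.024,0,0,0,0,0],[-0.03,0,0,0,0,0]]' && python3 st.py && python3 - <<'E'
from g import *
p,d=manip.read_camera('side'); cv2.imwrite(f"pics/side11.png",cv2.resize(p[110:240,220:380],None,fx=4,fy=4,interpolation=0)[:,:,::-1])
p,d=manip.read_camera('top'); cv2.imwrite(f"pics/top11.png",cv2.resize(p[130:230,270:460],None,fx=4,fy=4,interpolation=0)[:,:,::-1])
E
```

```text
clock: 12.35
eef_pos: [528.0, -157.5, 80.6]
orientation: [2.341, 1.952, -0.158]
ft_force: [1.7, 6.3, 2.0]
grip_width: 14.5
caddy x -148.6 y -0.1 h 0.4 | contact F slope -5.1 across 0.6 normal 9.8 t 12.35
home shift [-0.0636  0.0002  0.0002] turn [ 0.002 -0.003 -0.001] rows>= 1.3 t 12.35
clock: 12.85
eef_pos: [522.7, -186.6, 84.7]
orientation: [2.341, 1.952, -0.158]
ft_force: [2.0, 6.8, 3.1]
grip_width: 14.3
caddy x -118.6 y -0.2 h 0.3 | contact F slope -5.6 across 0.7 normal 11.0 t 12.85
home shift [-0.0336  0.0002  0.0002] turn [ 0.002 -0.003 -0.001] rows>= 0.7 t 12.85
```

View pics/side11.png

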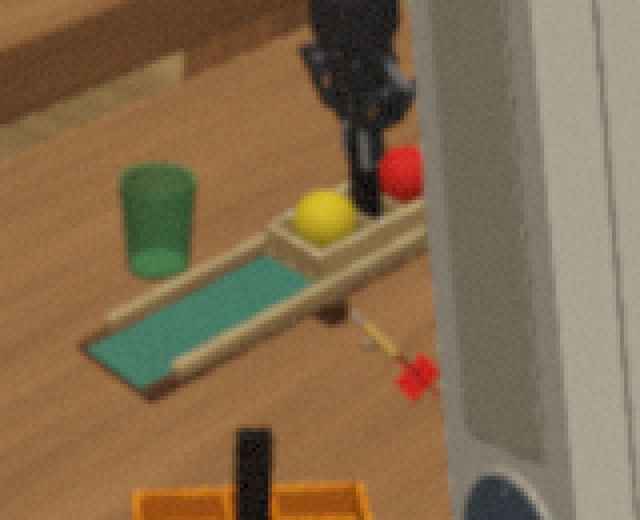

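View pics/top11.png

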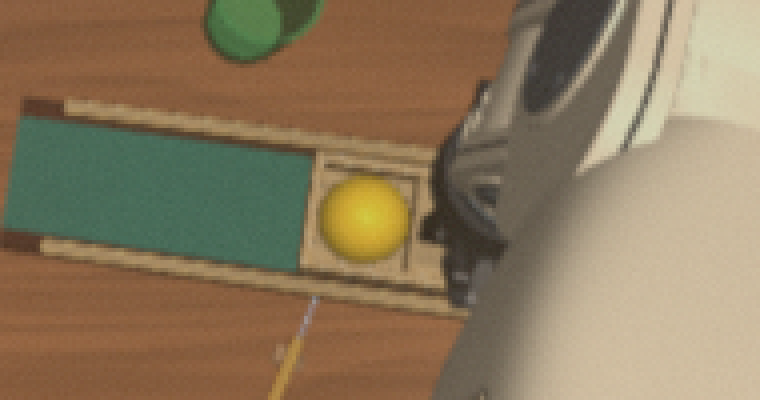

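The caddy is in the channel with the yellow ball trailing. Its lower end is at top-view crop x≈305, about 33 mm short of home. Now approaching in finer steps.

```bash
python3 -m creep '[[-0.005,0,-0.0001,0,0,0],[-0.01,0,-0.0001,0,0,0],[-0.015,0,-0.0001,0,0,0],[-0.02,0,-0.0001,0,0,0],[-0.023,0,-0.0001,0,0,0]]' && python3 st.py && python3 -m creep '[[-0.001,0,0,0,0,0],[-0.002,0,0,0,0,0],[-0.003,0,0,0,0,0],[-0.004,0,0,0,0,0],[-0.005,0,0,0,0,0]]' && python3 st.py
```

```text
clock: 13.45
eef_pos: [518.5, -209.0, 87.9]
orientation: [2.341, 1.952, -0.158]
ft_force: [2.2, 7.1, 2.8]
grip_width: 14.5
caddy x -95.7 y -0.3 h 0.3 | contact F slope -5.9 across 0.9 normal 10.7 t 13.45
home shift [-0.0107  0.0003  0.0003] turn [ 0.002 -0.003 -0.001] rows>= 0.2 t 13.45
clock: 13.95
eef_pos: [517.6, -213.5, 88.6]
orientation: [2.341, 1.952, -0.158]
ft_force: [3.7, 7.2, 3.1]
grip_width: 14.7
caddy x -91.0 y -0.3 h 0.3 | contact F slope -6.3 across 2.4 normal 11.0 t 13.95
home shift [-0.006   0.0003  0.0003] turn [ 0.002 -0.003 -0.001] rows>= 0.1 t 13.95
```

```bash
python3 -m creep '[[-0.0005,0,0,0,0,0],[-0.001,0,0,0,0,0],[-0.0015,0,0,0,0,0],[-0.002,0,0,0,0,0],[-0.0025,0,0,0,0,0]]' >/dev/null && python3 st.py | head -1 && python3 -m creep '[[-0.0005,0,0,0,0,0],[-0.001,0,0,0,0,0],[-0.001,0,0,0,0,0]]'>/dev/null && python3 st.py |head -1
```

```text
caddy x -88.5 y -0.3 h 0.3 | contact F slope -6.0 across 0.1 normal 11.3 t 14.45
caddy x -87.5 y -0.3 h 0.3 | contact F slope -5.2 across 0.3 normal 10.3 t 14.75
```

```bash
python3 -m creep '[[-0.0005,0,0,0,0,0],[-0.001,0,0,0,0,0]]' >/dev/null && python3 st.py | head -1 && python3 -m creep '[[-0.0003,0,0,0,0,0],[-0.0006,0,0,0,0,0]]'>/dev/null && python3 st.py |head -1
```

```text
caddy x -86.5 y -0.3 h 0.3 | contact F slope -5.6 across 0.7 normal 12.0 t 14.95
caddy x -85.9 y -0.3 h 0.3 | contact F slope -6.1 across 1.1 normal 12.2 t 15.15
```

```bash
python3 -m creep '[[-0.0003,0,0,0,0,0],[-0.0006,0,0,0,0,0]]' >/dev/null && python3 st.py | head -1
```

```text
caddy x -85.5 y -0.3 h 0.4 | contact F slope -7.6 across 0.8 normal 12.0 t 15.35
```

```bash
python3 -m creep '[[-0.0003,0,0,0,0,0],[-0.0006,0,0,0,0,0]]'>/dev/null && python3 st.py |head -1
```

```text
caddy x -85.4 y -0.3 h 0.5 | contact F slope -10.6 across 0.3 normal 13.2 t 15.55
```

The stop has been reached: x is stuck at −85.4 and slope force rises above the roughly 6 N drag, to 10.6 N. Pressing a little more for about +7 N, then holding.

```bash
python3 -m creep '[[-0.0002,0,0,0,0,0],[-0.0004,0,0,0,0,0]]' >/dev/null && for i in 1 2; do python3 st.py | head -1;  python3 -m creep '[[0,0,0,0,0,0]]'>/dev/null; done;  python3 st.py | head -1
```

```text
caddy x -85.4 y -0.4 h 0.5 | contact F slope -11.9 across 0.3 normal 14.4 t 15.75
caddy x -85.4 y -0.4 h 0.5 | contact F slope -10.8 across 0.1 normal 14.0 t 15.85
caddy x -85.4 y -0.4 h 0.5 | contact F slope -11.2 across 0.7 normal 14.7 t 15.95
```

```bash
python3 -m creep '[[-0.0002,0,0,0,0,0],[-0.0003,0,0,0,0,0]]' >/dev/null && for i in 1 2 3 4; do python3 st.py | head -1;  python3 -m creep '[[0,0,0,0,0,0]]'>/dev/null; done;  python3 st.py | head -1
```

```text
caddy x -85.3 y -0.4 h 0.5 | contact F slope -12.5 across 0.3 normal 14.4 t 16.15
caddy x -85.3 y -0.4 h 0.5 | contact F slope -12.5 across 0.7 normal 15.0 t 16.25
caddy x -85.4 y -0.4 h 0.5 | contact F slope -12.2 across 0.6 normal 15.3 t 16.35
caddy x -85.4 y -0.4 h 0.6 | contact F slope -12.3 across 0.6 normal 15.5 t 16.45
caddy x -85.3 y -0.4 h 0.5 | contact F slope -12.2 across -0.2 normal 14.9 t 16.55
```

The press has been held at about 6.6 N over drag, total 12.4 N, so the pad is well below 20 N. I'll nudge slightly, hold, then release.

```bash
python3 -m creep '[[-0.0001,0,0,0,0,0],[-0.0001,0,0,0,0,0],[-0.0001,0,0,0,0,0],[-0.0001,0,0,0,0,0]]' >/dev/null && python3 st.py | head -1;  python3 -m creep '[[0,0,0,0,0,0],[0,0,0,0,0,0],[0,0,0,0,0,0],[0,0,0,0,0,0]]' 0.2; python3 st.py | head -1
python3 - <<'E'
from g import *
p,d=manip.read_camera('top'); cv2.imwrite(f"pics/top12.png",cv2.resize(p[130:230,270:460],None,fx=4,fy=4,interpolation=0)[:,:,::-1])
E
```

```text
caddy x -85.3 y -0.4 h 0.5 | contact F slope -12.8 across 0.8 normal 15.1 t 16.95
clock: 17.35
eef_pos: [515.9, -221.6, 89.3]
orientation: [2.341, 1.951, -0.161]
ft_force: [0.4, -0.6, 0.5]
grip_width: 51.3
caddy x -82.7 y -0.6 h -0.2 | contact F slope 1.6 across 0.5 normal 7.4 t 17.35
```

View pics/top12.png

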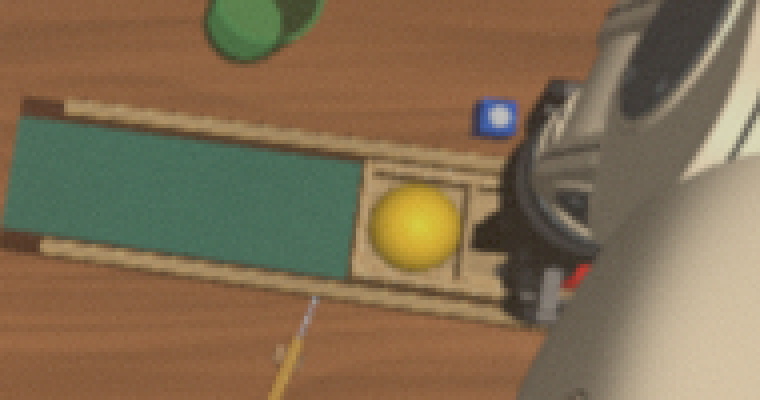

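Released, with forces at zero; the caddy's lower edge is at crop x≈358. Backing straight out along the tool axis.

```bash
python3 -m creep '[[0,0,-0.01,0,0,0],[0,0,-0.025,0,0,0],[0,0,-0.045,0,0,0],[0,0,-0.075,0,0,0],[0,0,-0.11,0,0,0]]' && python3 -m creep '[[0,0,-0.04,0,0,0],[0.05,0,-0.08,0,0,0],[0.1,0,-0.1,0,0,0],[0.15,0,-0.1,0,0,0],[0.2,0,-0.1,0,0,0]]' && python3 -m creep '[[0.05,-0.01,0,0,0,0],[0.1,-0.02,0,0,0,0],[0.15,-0.03,0,0,0,0],[0.2,-0.04,0,0,0,0],[0.2,-0.04,0,0,0,0]]'
python3 - <<'E'
from g import *
p,d=manip.read_camera('top'); np.savez('top13.npz',p=p,d=d); cv2.imwrite("pics/top13.png",cv2.resize(p[130:260,270:460],None,fx=4,fy=4,interpolation=0)[:,:,::-1])
p,d=manip.read_camera('side'); cv2.imwrite("pics/side13.png",cv2.resize(p[90:240,220:400],None,fx=4,fy=4,interpolation=0)[:,:,::-1])
E
```

```text
clock: 17.9
eef_pos: [518.0, -206.1, 199.4]
orientation: [2.342, 1.952, -0.161]
ft_force: [1.1, -0.6, -0.1]
grip_width: 51.2
clock: 18.4
eef_pos: [554.1, -12.1, 273.5]
orientation: [2.341, 1.949, -0.157]
ft_force: [0.1, -0.3, 0.0]
grip_width: 51.3
clock: 18.9
eef_pos: [549.0, 193.2, 243.3]
orientation: [2.337, 1.958, -0.161]
ft_force: [-0.1, -1.0, 0.5]
grip_width: 51.0
```

View pics/top13.png

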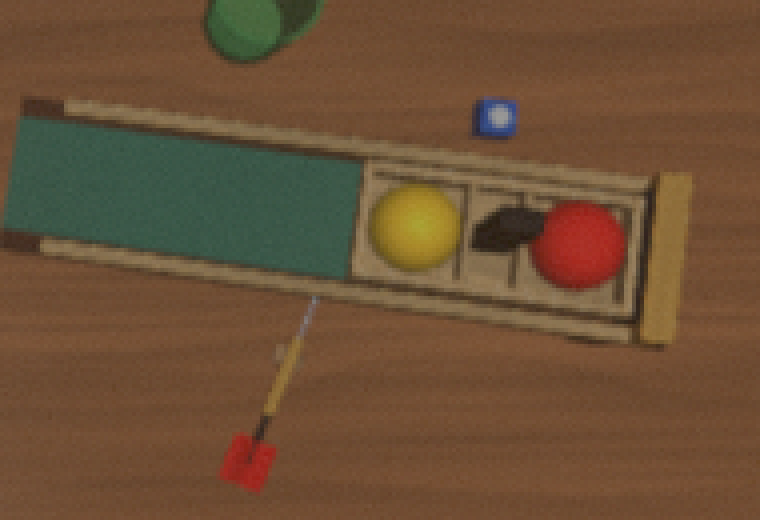

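View pics/side13.png

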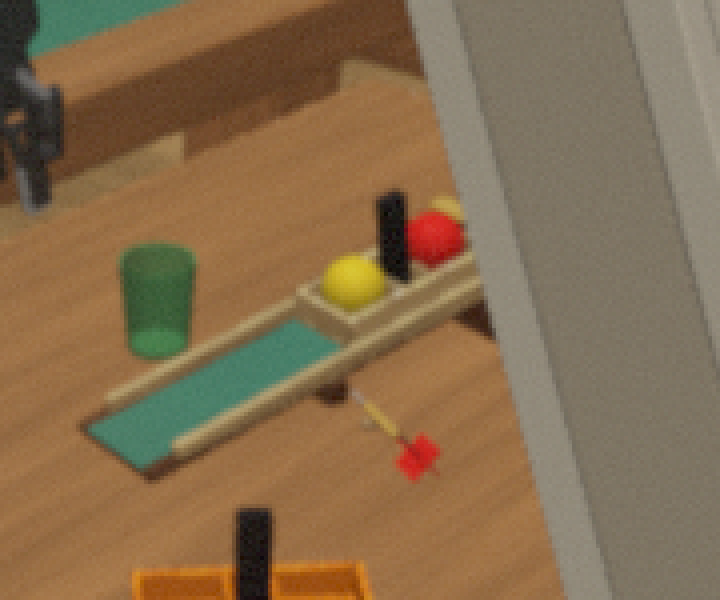

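The top view shows the caddy at the stop, its leading edge at crop x≈635 against the pad and stop at x≈645, with both balls in it. The chalk (497,117), tumbler and dart look unmoved. I'll check numerically.

```bash
python3 - <<'E'
from g import *
ux=np.r_[D*np.cos(SL),np.sin(SL)]; nz=np.r_[-D*np.sin(SL),np.cos(SL)]; uy=np.cross(nz,ux); o=np.r_[D*STOP+N*MID,8+400*np.sin(SL)]
z=np.load('top13.npz'); p=z['p'].astype(int); z0=np.load('top0.npz'); p0=z0['p'].astype(int)
v,u=np.mgrid[:384,:512]
# lower end: green/pale boundary, on the floor plane (lower underside edge seen? rim edge at 32)
g=(p[...,1]>p[...,0]+6)&(p[...,1]>p[...,2])&(u>268)&(u<380)&(v>150)&(v<215)
rows=np.arange(176,194); b=np.array([np.nonzero(g[r])[0].max()+.5 for r in rows])
e,d=ray('top',b,rows.astype(float))
for h in(0,32):
    t=((o+nz*h-e)@nz)/(d@nz); X=(e+d*t[:,None]-o)@ux; print('lower end at h',h,X.mean(),X.std(),'-> origin',X.mean()+85)
C=cloud('top',z['d']); Q=np.stack([(C-o)@ux,(C-o)@uy,(C-o)@nz],-1)
m=(Q[...,0]>-200)&(Q[...,0]<-2)&(abs(Q[...,1])<42)&(abs(Q[...,2]-32)<5); q=Q[m]; print('rim x',np.percentile(q[:,0],[.5,2,98,99.5]),'y',np.percentile(q[:,1],[1,99]),'z vs x',np.polyfit(q[:,0],q[:,2],1))
for nm,ff in {'chalk':lambda P:(P[...,2]>P[...,0]+50)&(u>380)&(u<410)&(v>145)&(v<175),'dart':lambda P:(P[...,0]>150)&(P[...,1]<60)&(u>315)&(u<350)&(v>230)&(v<260),'tumbler':lambda P:(P[...,1]>P[...,0]+10)&(u>312)&(u<360)&(v>105)&(v<150)}.items():
    print(nm,[ (u[k].mean().round(2),v[k].mean().round(2),int(k.sum())) for k in(ff(p0),ff(p))])
E
```

```text
lower end at h 0 -171.32252389357612 0.7572290224617858 -> origin -86.32252389357612
lower end at h 32 -174.29113307889986 0.7337180387185143 -> origin -89.29113307889986
rim x [-171.2334 -170.3797   -3.2325   -2.3186] y [-40.1973  35.7424] z vs x [-0.0019 31.73  ]
chalk [(np.float64(393.72), np.float64(159.32), 50), (np.float64(393.65), np.float64(159.25), 40)]
dart [(np.float64(331.71), np.float64(245.29), 105), (np.float64(332.31), np.float64(245.78), 58)]
tumbler [(np.float64(333.2), np.float64(132.46), 384), (np.float64(333.11), np.float64(132.59), 365)]
```

```bash
python3 - <<'E'
from g import *
ux=np.r_[D*np.cos(SL),np.sin(SL)]; nz=np.r_[-D*np.sin(SL),np.cos(SL)]; o=np.r_[D*STOP+N*MID,8+400*np.sin(SL)]
for f in('top11','top12','top13'):
    p=cv2.imread(f'pics/{f}.png')[2::4,2::4,::-1].astype(int); v,u=np.mgrid[:p.shape[0],:p.shape[1]]; u=u+270; v=v+130
    g=(p[...,1]>p[...,0]+6)&(p[...,1]>p[...,2])&(u<380)&(v>150)&(v<215)
    rows=np.arange(176,194); b=np.array([u[r-130][g[r-130]].max()+.5 for r in rows]); e,d=ray('top',b,rows.astype(float)); t=((o-e)@nz)/(d@nz)
    X=(e+d*t[:,None]-o)@ux+85; print(f,X.mean(),X.std())
s=manip.observe(); print(s['clock'],s['ft_force'],s['dq'].round(3))
E
```

```text
top11 -118.27183642774915 0.7718418079383879
top12 -86.32252389357615 0.7572290224617858
top13 -86.32252389357615 0.7572290224617858
19.0 [-0.2117 -0.1576 -0.7695] [-0.048 -0.016 -0.007 -0.005 -0.005 -0.015]
```

```bash
python3 -m creep '[[0,0,0,0,0,0],[0,0,0,0,0,0],[0,0,0,0,0,0]]' && python3 -c "
from plant import manip
print(manip.close_job())"
```

```text
clock: 19.3
eef_pos: [550.3, 187.0, 244.5]
orientation: [2.343, 1.949, -0.16]
ft_force: [-0.7, -0.0, 0.1]
grip_width: 51.3
the job is handed in; nothing more can be done
None
```

I carried the caddy to the lower ramp, slid it up to the padded stop, pressed it there and let go. The job was handed in at 19.3 s. No verdict was reported.

**Slide and press:** I set it down between the rails at about x = −281 mm. I then slid it up with about 9–12 N on the ramp floor, so it stayed in contact, and about 4–6 N of drag. At the stop, force along the slope rose to 12.2–12.8 N, about 6.6–7 N above the drag. I held it there for about 0.8 s and then opened the jaws.

**Last checks:**
- The caddy lies flat between the rails with both balls in it.
- The camera picture taken just after release and the one after the arm had backed off show the same position.
- The chalk, tumbler and dart are within about half a pixel of where they started.
- The robot touches nothing, and the force reads zero.

**Checks that disagreed:**
- **Fingertip height:** both cameras showed the fingertips about 35 mm further back along the tool than the reported TCP. I confirmed this with the fingers shut, gripped by what the cameras showed, and the grasp and ramp contact heights then came out as expected.
- **Home position:** the final camera measurement puts the caddy's origin at −86.3 mm, while the arm read −85.4 mm under pressure; home is −85 mm. Both are within the 2 mm calibration, but I could not rule out a gap of under 1 mm at the pad by sight.

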